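# Shut the key fob in its box and hold the box up level

### The job

Pick up the silver key fob, set it down on the floor of the open wooden key box (do not just drop it in) and push the hinged lid fully shut. Then take the closed box by its sides, lift it about 15 cm off the glass so that I can wipe underneath, and finish while still holding it there, steady and level; never let the box tip, and leave the other things on the console where they are.

Things in the scene. Friction and masses are not known exactly. Their poses are not given: they have to be found in the camera images.
- keybox: Loose brown wooden key box, 0.3 to 0.6 kg, open on top, lined grey. Origin: centre of its underside, z up. Outside 66 mm along x, 130 along y, walls 45 high and 3 thick, floor 3 thick. Lid hinged on the top edge of its +x side. Shut, it is 53 mm high, lid flush with the walls, and can be gripped across the 66 mm. May slide if pushed hard.
- keybox_hinge (a point): Middle of the lid's hinge line, which runs along the box's y: at x = +33 mm, z = 45 mm in the box's frame.
- keybox_lid (a joint): Angle of the box's lid, a flat wooden plate 66 x 130 x 8 mm, brass inlay outside. 0 = shut flat on the walls, 1.57 = upright over the hinge, larger = leaning out beyond the box's +x side; stop at 2.3. Starts at 1.95 to 2.2. A stiff hinge (0.03 N m) keeps it at any angle, so it must be pushed all the way down.
- fob: Loose silver car key fob, 50 g, lying flat with two black buttons up. Origin: centre of the underside of its body, which is 44 mm along x, 30 mm along y and 14 mm high (z up); a small lug sticks out 6 mm more at its +x end. Lies on the left or the right of the key box.
- tin: Bystander: green and white plastic mint tin, 60 (x) x 40 (y) x 20 mm, origin at the centre of its underside; on the other side of the key box from the fob.
- pot: Bystander: empty white ceramic pot, 90 mm across, 80 mm high, origin at the centre of its underside.
- aviators: Bystander: folded aviator sunglasses standing on their lens edge, 24 (x) x 124 (y) x 45 mm; origin under the lenses' middle, 9 mm from the middle of the thickness.
- diffuser: Bystander: amber glass jar with black cap, 60 mm across, 100 mm high, origin at the centre of its underside.
Things that resemble listed ones, but are neither listed nor needed, are in the scene too. Of the things like the fob, leave any that is blue, pink or purple; of the rest the larger one is meant.

How it is judged:
On the way, in this order (a step that is already met when the one before it is completed fails the run):
1. the fob is lowered into the open box while still in the fingers (its underside less than 25 mm above the box's underside) (x of fob in the frame of keybox between -0.031 and 0.031 m and y of fob in the frame of keybox between -0.062 and 0.062 m and z of fob in the frame of keybox between -0.002 and 0.025 m and contact force between fob and the fingers above 0.3 N), for 0.02 s.
2. the fob is let go inside the open box (x of fob in the frame of keybox between -0.031 and 0.031 m and y of fob in the frame of keybox between -0.062 and 0.062 m and z of fob in the frame of keybox between -0.002 and 0.03 m and contact force between fob and the fingers below 0.1 N and value of joint keybox_lid above 0.5 rad), for 0.2 s.
3. the lid is shut with the fob inside, the box standing on the glass (x of fob in the frame of keybox between -0.031 and 0.031 m and y of fob in the frame of keybox between -0.062 and 0.062 m and z of fob in the frame of keybox between -0.002 and 0.03 m and value of joint keybox_lid below 0.06 rad and height (world z) of keybox below 0.01 m), for 0.2 s.
4. the closed box is held up level (x of fob in the frame of keybox between -0.031 and 0.031 m and y of fob in the frame of keybox between -0.062 and 0.062 m and z of fob in the frame of keybox between -0.002 and 0.03 m and value of joint keybox_lid below 0.06 rad and height (world z) of keybox between 0.1 and 0.22 m and angle between keybox's own z axis and vertical below 0.12 rad and linear speed of keybox below 0.03 m/s and angular speed of keybox below 0.15 rad/s and contact force between keybox and the fingers above 2 N), for 0.2 s.
At the end, for the whole second after the job is handed in: The fob is inside the box, the lid is shut (under 0.06 rad), and the fingers hold the box (over 2 N) with its underside 100 to 220 mm above the glass, within 0.12 rad of level, slower than 0.03 m/s and 0.15 rad/s (all of step 4 and contact force between fob and the fingers below 0.1 N); the arm keeps its last pose, push and grip.
It fails at once if the key box tips by more than 0.35 rad (angle between keybox's own z axis and vertical above 0.35 rad).
It fails at once if the white pot is moved by more than 30 mm (distance of pot from where it was at the start of the episode above 0.03 m).
It fails at once if the sunglasses is moved by more than 30 mm (distance of aviators from where it was at the start of the episode above 0.03 m).
It fails at once if the mint tin is moved by more than 30 mm (distance of tin from where it was at the start of the episode above 0.03 m).
It fails at once if the amber jar is moved by more than 30 mm (distance of diffuser from where it was at the start of the episode above 0.03 m).
It also fails if it takes over 61 s, if anything falls off the work surface, if the arm or the gripper's body presses on something with over 40 N, if the wrist force passes 120 N, or if a joint passes its speed limit or range.

### The arm

A 6-joint arm with a two-finger parallel gripper is mounted at the origin on the work surface. World frame = base frame: x ahead of the robot, y to its left, z up, the work surface at z = 0. Lengths are in m, angles in rad, forces in N, time in s.
With the tool pointing down it reaches from about 0.275 to 0.725 m from the base axis. Payload 15.9 kg.
Tool frame: the origin (TCP) lies between the finger pads; the fingertips stand 19 mm ahead of it and the grasp point (between the pads) is the TCP (arm.tips_ahead is the z of the fingertips in the tool frame, in m); z points along the fingers, y is the line along which they close (so a half turn about z gives the same grasp; the last joint's range is limited). The gripper opens to 85 mm and grips with 20 to 120 N. Pads are 22 mm wide; open, the fingers measure 114 mm over their backs; the gripper's body (76 mm by 85 mm) begins 54 mm behind the grasp point. The pads swing forward as they close: fully open they stand 13 mm farther back than shut.
Start: joints at [-1.259, 0.213, -0.034, 1.323, 0, 1.571], TCP at [0.153, -0.476, 0.218] pointing down, gripper open.
Joint ranges: [-2.98, 2.98], [-0.74, 1.72], [-1.14, 1.35], [-2.1, 2.04], [-1.57, 1.44], [-3.14, 3.14]. Speed limits (rad/s): [1.89, 1.89, 2.39, 2.57, 3.14, 3.14].

### API

Orientations are given as a unit quaternion [w, x, y, z].
In Python, from cell import arm gives the robot as it stands. The module is installed in compiled form; this text tells all that it offers.
- The arm moves only by the shell command python3 -m inch 'ROWS' [FORCE]. ROWS is JSON, a list of rows, each an object with "twist": the turn, a rotation vector about the tool's x, y, z in degrees, a list of three; "xyz": the shift along the tool's x, y, z in m, a list of three; "fingers": the closure, from 0 (fully open) to 1 (shut). In form: [{"twist": [wx, wy, wz], "xyz": [dx, dy, dz], "fingers": fingers}, ...]. A call has 1 to 20 rows; each row shifts and turns the commanded pose from where the row before left it, along the tool's axes as they then stand; what a row does not reach is not made up. A row lasts 1/8 s, in which the tool goes at most 62.5 mm and 10.7 degrees, less where a joint would pass 70% of its speed; a pose out of reach is approached as far as the arm can. A call is refused whole if a number of a shift passes 0.0625 or a number of a turn 10.7, either way. A call with a gripper value outside its range is refused whole. The fingers move at their own pace and stop on an object; FORCE is the grip in N (left out, the last holds). Time passes only in rows, so rows that do not move let the fingers close. It gives the time, the measured TCP pose, the force, the opening and the grip force at its end, in the units of the state.
- arm.state(): the state, without advancing time (a new reading comes with each control period).
- arm.snapshot(name): name is "scene" or "top" or "wrist"; returns a dict with "pixels" (420x560x3 uint8, blue, green, red), "depth" (420x560 float32, m along the optical axis (not along the pixel's ray), 0 where there is no reading), "fov_y" (degrees; the focal length in pixels is half the picture's height over the tangent of half this angle, whatever the lens; pixels are square), "cx", "cy" (the principal point, pixels), "T" (4x4, takes a point from camera to world coordinates). Camera axes: x right, y down, z forward; pixel columns grow to the right and rows downward; lengths in m; the calibration is good to about 2 mm. The wrist camera is an equidistant fisheye: a pixel r from the principal point sees the ray r / f radians off the axis. A picture is of the moment at which its call begins.
- arm.finish_job(): hands the job in; it is judged then, once.
The state is a dict: "time_s": time; "joints": joint angles; "dq": joint speeds; "joint_torque": joint torques, N m; "ee_pos": TCP position; "ee_rot": TCP orientation; "wrist_force": force on the tool from outside, world axes, zero at the start; "wrist_torque": the same for the moment, N m; "finger_gap": finger opening in m; "grip_force": force on a finger pad.
Only numpy, scipy, OpenCV 4.12 (cv2) and the standard library are available. Lean on these libraries where they do the work, as an engineer would, in place of code of your own. Each camera call takes 0.05 s, during which the arm holds its last target. There are 200 camera calls.

## Working session

There is one attempt and no reset: what is moved stays moved. The work goes in short steps, Python scripts to look and compute and a shell command to move; the robot and the scene stay as the last step left them, time stands still between calls to the robot, and variables do not carry over. Pictures are saved under pics/ and viewed, at most 10 in all, crops included, and the job is handed in when it is done.

```bash
mkdir -p pics
cat > h.py <<'E'
import numpy as np, cv2
from cell import arm
def snap(n):
    s=arm.snapshot(n); return s
def cloud(s):
    d=s["depth"]; f=210/np.tan(np.radians(s["fov_y"])/2)
    v,u=np.mgrid[0:420,0:560]
    P=np.stack([(u-s["cx"])/f*d,(v-s["cy"])/f*d,d],-1)
    T=np.array(s["T"]); W=P@T[:3,:3].T+T[:3,3]; W[d==0]=np.nan
    return W
E
python3 - <<'E'
from h import *
for n in ("top","scene"):
    s=snap(n); cv2.imwrite(f"pics/{n}1.png",s["pixels"]); np.savez(f"{n}1.npz",W=cloud(s),px=s["pixels"])
    print(n,s["fov_y"],s["cx"],s["cy"],np.round(s["T"],3).tolist())
print(arm.state(),arm.tips_ahead)
E
```

```text
top 55.71682729973588 277.5756867401562 205.74134291935863 [[0.021, -0.993, 0.114, 0.538], [-0.999, -0.024, -0.024, 0.024], [0.027, -0.113, -0.993, 0.945], [0.0, 0.0, 0.0, 1.0]]
scene 56.12718354286758 281.0374302142882 209.88455099270982 [[-0.698, 0.504, -0.508, 1.007], [0.716, 0.475, -0.512, 0.436], [-0.016, -0.721, -0.693, 0.614], [0.0, 0.0, 0.0, 1.0]]
{'time_s': 0.1, 'joints': array([-1.25896686e+00,  2.13300552e-01, -3.49654556e-02,  1.32347976e+00,
        9.84949021e-07,  1.57080322e+00]), 'dq': array([ 2.65836394e-05, -4.11116526e-03,  2.43477387e-03,  1.09186812e-03,
       -6.08226582e-04,  3.46024940e-04]), 'joint_torque': array([-2.33742052e-03, -6.87249255e+01,  4.87806523e+01,  1.22829858e-02,
       -1.41864025e-04,  4.24164750e-05]), 'ee_pos': array([ 0.15330878, -0.4756023 ,  0.2171811 ]), 'ee_rot': array([-4.69040034e-04,  9.87870325e-01,  1.55280379e-01, -7.32317912e-05]), 'wrist_force': array([-0.28141434,  0.17675832, -0.20332888]), 'wrist_torque': array([ 0.00566337, -0.01755507, -0.00881464]), 'grip_force': 0.0, 'finger_gap': 0.0852661694761911} 0.019
```

View pics/top1.png

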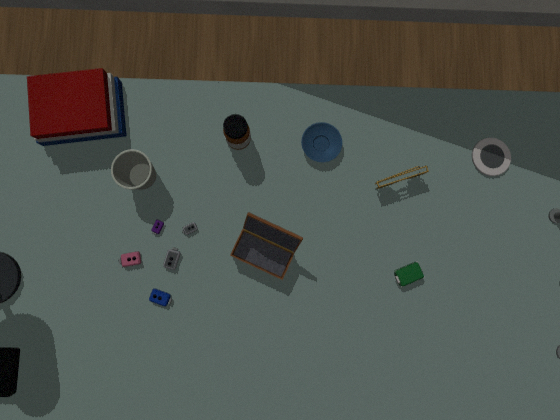

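View pics/scene1.png

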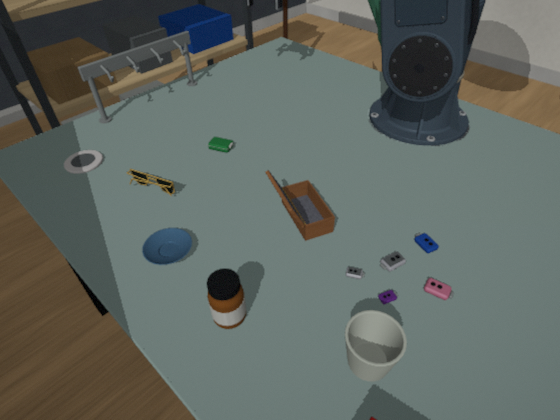

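Top view: larger silver fob at (172,258) with lug up-right, smaller silver one at (190,229), blue/pink/purple decoys around it. Box is at (266,248) with the lid standing on its far (+x) side; tin (409,274), pot (132,168), jar (236,130).

Run:
```python
from h import *
z=np.load("top1.npz"); W=z["W"]; px=z["px"].astype(int)
print("table z",np.nanmedian(W[320:340,200:300,2]), np.isnan(W).mean())
Z=W[...,2]
def comp(u0,u1,v0,v1,lo,hi):
    m=np.zeros(Z.shape,bool); m[v0:v1,u0:u1]=True
    return m&(Z>lo)&(Z<hi)
# fob
for nm,r in {"fob":(160,184,243,272),"small":(182,200,220,238),"blue":(145,175,285,310),"pink":(115,145,248,270),"purple":(148,168,216,238)}.items():
    m=comp(*r,0.006,0.03); P=W[m]
    rr=cv2.minAreaRect((P[:,:2]*1000).astype(np.float32)); print(nm,m.sum(),np.round(rr[0],1),np.round(rr[1],1),round(rr[2],1),"zmax",np.percentile(P[:,2],90).round(4), "mean",P.mean(0).round(4))
m=comp(160,184,243,272,0.006,0.03); P=W[m]
c=P[:,:2]-P[:,:2].mean(0); w,V=np.linalg.eigh(c.T@c); print("fob axis",V[:,1],np.degrees(np.arctan2(V[1,1],V[0,1])), "extents", (c@V).min(0),(c@V).max(0))
p=c@V; t=p[:,1]
for a in np.arange(-.03,.035,.005):
    k=(t>=a)&(t<a+.005)
    if k.any(): print(round(a,3),k.sum(),p[k,0].min().round(4),p[k,0].max().round(4), P[k,2].mean().round(4))
# box rim and lid
m=comp(225,310,205,285,0.038,0.05); P=W[m]; print("rim",m.sum(),cv2.minAreaRect((P[:,:2]*1000).astype(np.float32)))
m=comp(225,310,205,285,0.006,0.2); P=W[m]; print("all",m.sum(),cv2.minAreaRect((P[:,:2]*1000).astype(np.float32)),P[:,2].max())
m=comp(225,310,205,285,-0.01,0.012)
for v in range(210,285,4): print(v,[ (round(1000*Z[v,u])) for u in range(226,310,6)])
s=cv2.resize(z["px"][195:295,140:320],None,fx=4,fy=4,interpolation=cv2.INTER_CUBIC); cv2.imwrite("pics/c1.png",cv2.convertScaleAbs(s,alpha=1.8))
```

```text
table z -0.0006622689021827388 0.00399234693877551
fob 265 [518.  245.2] [31.  50.1] 77.5 zmax 0.0156 mean [0.5165 0.2444 0.0127]
small 113 [587.1 208.5] [20.2 34.3] 27.2 zmax 0.0115 mean [0.5878 0.2069 0.0094]
blue 269 [427.2 265.5] [49.2 30. ] 72.7 zmax 0.0159 mean [0.4282 0.266  0.0129]
pink 262 [513.6 341.7] [29.9 48.8] 11.7 zmax 0.0158 mean [0.5138 0.3393 0.0129]
purple 111 [589.1 283.1] [19.8 32.2] 64.7 zmax 0.0113 mean [0.5898 0.2825 0.0089]
fob axis [-0.96428973  0.26484959] 164.64198409812792 extents [-0.01620345 -0.02629576] [0.01486603 0.02380206]
-0.03 4 -0.006 0.0052 0.0099
-0.025 14 -0.0083 0.009 0.0087
-0.02 27 -0.0125 0.012 0.0119
-0.015 27 -0.0154 0.0132 0.0127
-0.01 30 -0.0156 0.0138 0.0136
-0.005 28 -0.0138 0.0136 0.0132
0.0 30 -0.0157 0.0144 0.0132
0.005 30 -0.0162 0.0149 0.0129
0.01 28 -0.0146 0.0146 0.0136
0.015 32 -0.0157 0.0137 0.0134
0.02 15 -0.0137 0.0106 0.011
rim 292 ((533.5193481445312, 34.85183334350586), (129.97071838378906, 69.22946166992188), 66.38268280029297)
all 1434 ((548.5087890625, 28.27600860595703), (129.9827117919922, 101.99325561523438), 66.
[... 369 characters left out ...]
0, 0]
234 [-2, 0, -2, 2, 7, 48, 59, 71, 79, 87, 96, 101, -3, -1]
238 [1, 1, 45, 5, 1, 2, 48, 54, 66, 76, 84, 95, 103, -2]
242 [-1, -2, 13, 5, 6, 4, 2, 4, 49, 57, 73, 79, 90, 1]
246 [1, -1, 3, 3, 2, 3, 4, 4, 5, 45, 57, 66, 1, -2]
250 [0, 44, 3, 3, 4, 1, 3, 2, 2, 3, 39, 51, -1, 1]
254 [2, 26, 4, 4, 3, 3, 4, 4, 3, 2, 4, 46, -2, 0]
258 [-2, -1, 44, 2, 7, -1, 2, 2, 3, 4, 5, -1, -3, -1]
262 [-3, 0, 1, 0, 1, 3, 4, 4, 1, 3, 4, 0, 3, 0]
266 [0, -1, -4, -1, -1, 45, 5, 3, 2, 3, 27, 0, -2, -1]
270 [0, 0, 0, 1, -2, -2, 1, 6, 5, 4, 42, -1, -2, 1]
274 [1, 2, 0, 0, -1, 0, -3, -4, 42, 0, -2, -1, 1, 0]
278 [0, -2, 0, 0, 0, -1, 0, -2, 0, 44, -1, -1, -3, -4]
282 [-2, 0, 1, -2, 0, 2, 2, -3, 2, -1, 0, -5, -3, -1]
```

View pics/c1.png

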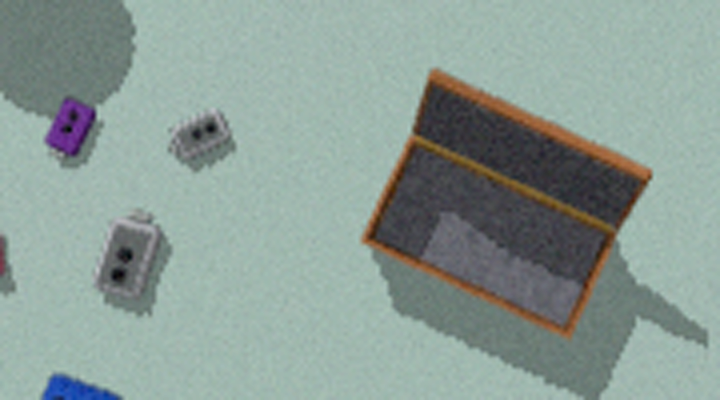

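Close-up confirms it: fob lug points away (+x), and box yaw and hinge side agree with the depth (rim 45 mm, 130 × 66 mm). The fob measures 50 × 31 × 14 mm at yaw ≈ −13.5°.

I'll rotate first, then travel.

```bash
cat >> h.py <<'E'
from scipy.spatial.transform import Rotation as R
def go(pos,yaw_y=None):
    "remaining move in tool axes: turn about tool xyz (deg) and shift (in the present tool axes)"
    s=arm.state(); w,x,y,z=s["ee_rot"]; r=R.from_quat([x,y,z,w])
    M=r.as_matrix()
    if yaw_y is not None:
        a=np.radians(yaw_y); Y=np.array([np.cos(a),np.sin(a),0]); Z=np.array([0,0,-1.])
        G=R.from_matrix(np.column_stack([np.cross(Y,Z),Y,Z])); print("turn",np.degrees((r.inv()*G).as_rotvec()).round(2)); 
        print("shift in goal axes",G.inv().apply(np.array(pos)-s["ee_pos"]).round(4))
    print("shift",(M.T@(np.array(pos)-s["ee_pos"])).round(4),"pos",s["ee_pos"].round(4),"yaw_y",np.degrees(np.arctan2(M[1,1],M[0,1])).round(2),"q",s["joints"].round(2),"gap",round(s["finger_gap"],4),"grip",round(s["grip_force"],1),"F",s["wrist_force"].round(1),"t",s["time_s"])
E
python3 -m inch '[{"twist":[0,0,-10.6],"xyz":[0,0,0],"fingers":0},{"twist":[0,0,-10.6],"xyz":[0,0,0],"fingers":0},{"twist":[0,0,-10.6],"xyz":[0,0,0],"fingers":0},{"twist":[0,0,-10.6],"xyz":[0,0,0],"fingers":0},{"twist":[0,0,-10.6],"xyz":[0,0,0],"fingers":0},{"twist":[0,0,-10.6],"xyz":[0,0,0],"fingers":0},{"twist":[0,0,-10.6],"xyz":[0,0,0],"fingers":0},{"twist":[0,0,-10.6],"xyz":[0,0,0],"fingers":0},{"twist":[0,0,-10.6],"xyz":[0,0,0],"fingers":0},{"twist":[0,0,-10.6],"xyz":[0,0,0],"fingers":0},{"twist":[0,0,-10.6],"xyz":[0,0,0],"fingers":0},{"twist":[0,0,-10.6],"xyz":[0,0,0],"fingers":0},{"twist":[0,0,-10.6],"xyz":[0,0,0],"fingers":0},{"twist":[0,0,-10.6],"xyz":[0,0,0],"fingers":0},{"twist":[0,0,0],"xyz":[0,0,0],"fingers":0}]'
python3 -c "
from h import *
go([.515,.246,.12],76.5)"
```

```text
time_s: 1.98
ee_pos: [0.1533, -0.4757, 0.2174]
ee_rot: [-0.0, 0.12, 0.993, 0.0]
wrist_force: [-0.3, 0.2, 0.5]
finger_gap: 0.0852
grip_force: 0.0
turn [ 0.03 -0.02 -0.29]
shift in goal axes [-0.1832  0.7862  0.0974]
shift [-0.1792  0.7871  0.0977] pos [ 0.1533 -0.4757  0.2174] yaw_y 76.21 q [-1.26  0.21 -0.03  1.32  0.   -1.02] gap 0.0852 grip 0.0 F [-0.3  0.2  0.5] t 1.975
```

```bash
python3 -m inch '[{"twist":[0,0,-0.3],"xyz":[-0.0112,0.0492,0],"fingers":0},{"twist":[0,0,0],"xyz":[-0.0112,0.0492,0],"fingers":0},{"twist":[0,0,0],"xyz":[-0.0112,0.0492,0],"fingers":0},{"twist":[0,0,0],"xyz":[-0.0112,0.0492,0],"fingers":0},{"twist":[0,0,0],"xyz":[-0.0112,0.0492,0],"fingers":0},{"twist":[0,0,0],"xyz":[-0.0112,0.0492,0],"fingers":0},{"twist":[0,0,0],"xyz":[-0.0112,0.0492,0],"fingers":0},{"twist":[0,0,0],"xyz":[-0.0112,0.0492,0],"fingers":0},{"twist":[0,0,0],"xyz":[-0.0112,0.0492,0],"fingers":0},{"twist":[0,0,0],"xyz":[-0.0112,0.0492,0],"fingers":0},{"twist":[0,0,0],"xyz":[-0.0112,0.0492,0],"fingers":0},{"twist":[0,0,0],"xyz":[-0.0112,0.0492,0],"fingers":0},{"twist":[0,0,0],"xyz":[-0.0112,0.0492,0.02],"fingers":0},{"twist":[0,0,0],"xyz":[-0.0112,0.0492,0.03],"fingers":0},{"twist":[0,0,0],"xyz":[-0.0112,0.0492,0.03],"fingers":0},{"twist":[0,0,0],"xyz":[-0.0112,0.0492,0.02],"fingers":0},{"twist":[0,0,0],"xyz":[0,0,0],"fingers":0.3},{"twist":[0,0,0],"xyz":[0,0,0],"fingers":0.3}]'
python3 - <<'E'
from h import *
go([.515,.246,.022],76.5)
s=snap("wrist"); cv2.imwrite("pics/w1.png",s["pixels"]); print(np.round(s["T"],3).tolist(),s["fov_y"])
E
```

```text
time_s: 4.22
ee_pos: [0.5105, 0.2477, 0.1175]
ee_rot: [-0.0, 0.118, 0.993, -0.0]
wrist_force: [-0.8, -0.7, -0.3]
finger_gap: 0.0599
grip_force: 0.0
turn [-0.03 -0.03 -0.09]
shift in goal axes [-0.0048 -0.0006  0.0955]
shift [-0.0048 -0.0005  0.0955] pos [0.5105 0.2477 0.1175] yaw_y 76.41 q [ 0.45  0.39 -0.05  1.13 -0.    0.69] gap 0.0599 grip 0.0 F [-0.8 -0.7 -0.3] t 4.225
[[0.235, 0.918, 0.319, 0.428], [0.972, -0.222, -0.077, 0.268], [0.0, 0.328, -0.945, 0.274], [0.0, 0.0, 0.0, 1.0]] 65.70646984690485
```

View pics/w1.png

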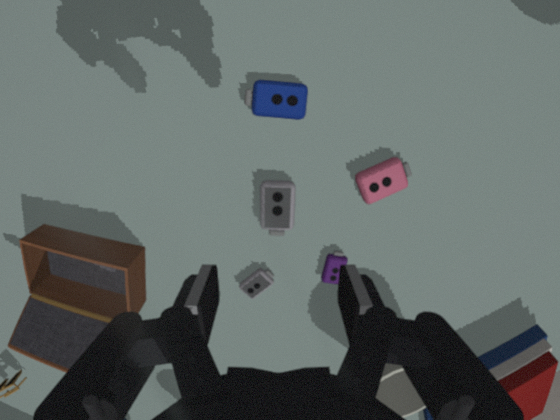

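Wrist view: fob at (278,203), square to the fingers and centred between them (col ≈ 280). Descending.

```bash
python3 -m inch '[{"twist":[0,0,0],"xyz":[-0.0048,-0.0005,0.03],"fingers":0.3},{"twist":[0,0,0],"xyz":[0,0,0.03],"fingers":0.3},{"twist":[0,0,0],"xyz":[0,0,0.02],"fingers":0.3},{"twist":[0,0,0],"xyz":[0,0,0.010],"fingers":0.3},{"twist":[0,0,0],"xyz":[0,0,0.0055],"fingers":0.3},{"twist":[0,0,0],"xyz":[0,0,0],"fingers":0.3},{"twist":[0,0,0],"xyz":[0,0,0],"fingers":0.8},{"twist":[0,0,0],"xyz":[0,0,0],"fingers":0.8},{"twist":[0,0,0],"xyz":[0,0,0],"fingers":0.8},{"twist":[0,0,0],"xyz":[0,0,0],"fingers":0.8},{"twist":[0,0,0],"xyz":[0,0,0],"fingers":0.8}]' 30
python3 - <<'E'
from h import *
go([.515,.246,.15],76.5)
E
```

```text
time_s: 5.65
ee_pos: [0.5154, 0.2464, 0.0221]
ee_rot: [-0.0, 0.117, 0.993, -0.0]
wrist_force: [-0.6, -0.5, 0.3]
finger_gap: 0.0173
grip_force: 0.0
turn [-0.   -0.    0.06]
shift in goal axes [ 0.0003 -0.0005 -0.1279]
shift [ 0.0003 -0.0005 -0.1279] pos [0.5154 0.2464 0.0221] yaw_y 76.56 q [ 0.45  0.47 -0.19  0.92 -0.    0.68] gap 0.0173 grip 0.0 F [-0.6 -0.5  0.3] t 5.65
```

Run:
```python
from h import *
s=snap("wrist"); a=s["pixels"]
t=snap("scene")["pixels"][200:320,320:480]
c=np.hstack([cv2.resize(a,(400,300)),cv2.resize(t,(400,300))]); cv2.imwrite("pics/w2.png",c)
```

```text
(no output)
```

View pics/w2.png

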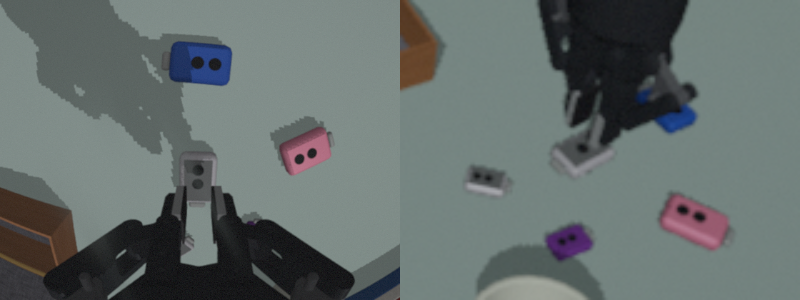

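Right: the fingers have closed above the fob (tips at (183–212,185)), fob undisturbed. I'll measure the tip height by wrist depth.

Run:
```python
from h import *
s=snap("wrist"); d=s["depth"]; f=210/np.tan(np.radians(s["fov_y"])/2)
v,u=np.mgrid[0:420,0:560]; x=u-s["cx"]; y=v-s["cy"]; r=np.hypot(x,y)+1e-9; th=r/f
P=np.stack([x/r*np.tan(th)*d,y/r*np.tan(th)*d,d],-1); T=np.array(s["T"]); W=P@T[:3,:3].T+T[:3,3]
st=arm.state(); q=st["ee_rot"]; M=R.from_quat([q[1],q[2],q[3],q[0]]).as_matrix()
L=(W-st["ee_pos"])@M
np.set_printoptions(linewidth=200)
for vv in range(210,340,8): print(vv,[tuple((L[vv,uu]*1000).round().astype(int)) for uu in range(246,316,7)])
np.save("L.npy",L)
```

```text
210 [(np.int64(23), np.int64(-18), np.int64(22)), (np.int64(24), np.int64(-14), np.int64(21)), (np.int64(23), np.int64(-10), np.int64(23)), (np.int64(23), np.int64(-6), np.int64(23)), (np.int64(23), np.int64(-2), np.int64(23)), (np.int64(23), np.int64(2), np.int64(23)), (np.int64(23), np.int64(6), np.int64(23)), (np.int64(23), np.int64(10), np.int64(22)), (np.int64(23), np.int64(15), np.int64(24)), (np.int64(23), np.int64(19), np.int64(22))]
218 [(np.int64(18), np.int64(-18), np.int64(22)), (np.int64(22), np.int64(-13), np.int64(12)), (np.int64(23), np.int64(-9), np.int64(10)), (np.int64(23), np.int64(-6), np.int64(10)), (np.int64(23), np.int64(-2), np.int64(9)), (np.int64(23), np.int64(2), np.int64(10)), (np.int64(23), np.int64(6), np.int64(11)), (np.int64(23), np.int64(10), np.int64(10)), (np.int64(22), np.int64(14), np.int64(11)), (np.int64(18), np.int64(19), np.int64(22))]
226 [(np.int64(13), np.int64(-19), np.int64(23)), (np.int64(18), np.int64(-13), np.int64(10)), (np.int64(19), np.int64(-9), np.int64(8)), (np.int64(19), np.int64(-5), np.int64(8)), (np.int64(19), np.int64(-2), 
[... 5789 characters left out ...]
64(-2), np.int64(23)), (np.int64(-66), np.int64(3), np.int64(23)), (np.int64(-66), np.int64(8), np.int64(22)), (np.int64(-66), np.int64(12), np.int64(23)), (np.int64(-5), np.int64(10), np.int64(-50)), (np.int64(12), np.int64(11), np.int64(-70))]
338 [(np.int64(18), np.int64(-9), np.int64(-81)), (np.int64(-4), np.int64(-10), np.int64(-56)), (np.int64(-67), np.int64(-12), np.int64(15)), (np.int64(-67), np.int64(-7), np.int64(15)), (np.int64(-74), np.int64(-2), np.int64(23)), (np.int64(-74), np.int64(3), np.int64(23)), (np.int64(-73), np.int64(8), np.int64(22)), (np.int64(-74), np.int64(13), np.int64(22)), (np.int64(-9), np.int64(11), np.int64(-50)), (np.int64(18), np.int64(10), np.int64(-81))]
```

Run:
```python
from h import *
st=arm.state(); q=st["ee_rot"]; M=R.from_quat([q[1],q[2],q[3],q[0]]).as_matrix()
for n in ("scene","top"):
    W=cloud(snap(n)); L=(W-st["ee_pos"])@M
    k=(np.abs(L[...,0])<30)&(np.abs(L[...,1])<45)&(L[...,2]<.03)&(np.abs(L[...,0])<.03)&(np.abs(L[...,1])<.045)
    A=L[k]*1000; print(n,len(A))
    for z0 in range(-80,30,6):
        B=A[(A[:,2]>=z0)&(A[:,2]<z0+6)]
        if len(B): print(z0,len(B),B.min(0).round(),B.max(0).round())
L=np.load("L.npy")*1000
for u in (246,252,258,304,308,312): print(u,[(v,*L[v,u].round().astype(int).tolist()) for v in range(252,270,2)])
```

```text
scene 4629
-80 76 [-17. -45. -80.] [ 18.  44. -74.]
-74 89 [-13. -45. -74.] [ 12.  45. -68.]
-68 127 [-14. -42. -68.] [ 12.  43. -62.]
-62 90 [-13. -38. -62.] [ 13.  40. -56.]
-56 40 [-13. -26. -56.] [  9.  26. -50.]
-50 47 [-11. -20. -50.] [  9.  22. -44.]
-44 46 [-11. -21. -44.] [ 11.  23. -38.]
-38 50 [-11. -22. -38.] [ 13.  23. -32.]
-32 55 [-11. -21. -32.] [ 11.  23. -26.]
-26 40 [-11. -22. -26.] [ 12.  23. -20.]
-20 36 [-12. -20. -20.] [ 12.  20. -14.]
-14 5 [ -7. -10. -14.] [  2.  15. -10.]
4 119 [-17. -14.   6.] [20. 13. 10.]
10 147 [-26. -15.  10.] [22. 15. 16.]
16 77 [-30. -44.  16.] [30. 45. 22.]
22 716 [-30. -45.  22.] [30. 45. 27.]
top 5912
-80 7 [-17. -38. -80.] [  9. -20. -75.]
-74 13 [-14. -39. -73.] [ -3. -21. -68.]
-68 9 [-15. -39. -68.] [ -5. -22. -62.]
-62 3 [-15. -30. -61.] [-11. -19. -60.]
-50 1 [ -8. -20. -50.] [ -8. -20. -50.]
-44 1 [ -8. -21. -44.] [ -8. -21. -44.]
-38 1 [ -8. -22. -36.] [ -8. -22. -36.]
-26 1 [-11. -15. -22.] [-11. -15. -22.]
-20 2 [-12. -15. -19.] [ -9. -12. -19.]
4 34 [-25. -15.   5.] [-8.  9. 10.]
10 37 [-28. -16.  10.] [21. 10. 15.]
16 9
[... 468 characters left out ...]
), (254, 2, -11, 8), (256, 1, -11, 8), (258, -1, -11, 8), (260, 11, -9, -16), (262, 12, -9, -20), (264, 11, -9, -21), (266, 11, -9, -23), (268, 12, -9, -26)]
304 [(252, -4, 16, 23), (254, -5, 16, 22), (256, -7, 17, 23), (258, -8, 16, 22), (260, 11, 13, -17), (262, 12, 13, -20), (264, 12, 13, -22), (266, 12, 13, -23), (268, 11, 13, -24)]
308 [(252, -4, 19, 23), (254, -6, 19, 23), (256, -7, 19, 22), (258, -8, 19, 23), (260, 12, 15, -17), (262, 11, 15, -19), (264, 12, 14, -22), (266, 11, 14, -23), (268, 12, 14, -25)]
312 [(252, -4, 21, 23), (254, -5, 21, 22), (256, -7, 22, 23), (258, -8, 22, 22), (260, -10, 22, 23), (262, -11, 22, 21), (264, -13, 22, 23), (266, -14, 22, 22), (268, -16, 22, 23)]
```

All three cameras agree that the fingertips really stand about 15 mm *behind* the reported TCP, not 19 mm ahead, so the reported tool frame is off by about 34 mm along z. The lateral position is fine. I'll work from the measured tips: reopen, go 34 mm lower, and grip.

```bash
python3 -m inch '[{"twist":[0,0,0],"xyz":[0,0,0],"fingers":0.3},{"twist":[0,0,0],"xyz":[0,0,0],"fingers":0.3},{"twist":[0,0,0],"xyz":[0,0,0],"fingers":0.3},{"twist":[0,0,0],"xyz":[0,0,0],"fingers":0.3},{"twist":[0,0,0],"xyz":[0,0,0.015],"fingers":0.3},{"twist":[0,0,0],"xyz":[0,0,0.010],"fingers":0.3},{"twist":[0,0,0],"xyz":[0,0,0.006],"fingers":0.3},{"twist":[0,0,0],"xyz":[0,0,0.003],"fingers":0.3},{"twist":[0,0,0],"xyz":[0,0,0],"fingers":0.3},{"twist":[0,0,0],"xyz":[0,0,0],"fingers":0.8},{"twist":[0,0,0],"xyz":[0,0,0],"fingers":0.8},{"twist":[0,0,0],"xyz":[0,0,0],"fingers":0.8},{"twist":[0,0,0],"xyz":[0,0,0],"fingers":0.8},{"twist":[0,0,0],"xyz":[0,0,0],"fingers":0.8},{"twist":[0,0,0],"xyz":[0,0,0],"fingers":0.8}]' 30
```

```text
time_s: 7.78
ee_pos: [0.5156, 0.2466, -0.0115]
ee_rot: [0.0, 0.117, 0.993, 0.0]
wrist_force: [-0.7, -0.9, 6.0]
finger_gap: 0.0288
grip_force: 30.3
```

Gripped: gap 28.8 mm matches the fob's 30 mm. Lifting and turning to the box's yaw.

```bash
python3 -m inch '[{"twist":[0,0,0],"xyz":[0,0,-0.01],"fingers":0.8},{"twist":[0,0,0],"xyz":[0,0,-0.025],"fingers":0.8},{"twist":[0,0,0],"xyz":[0,0,-0.03],"fingers":0.8},{"twist":[0,0,0],"xyz":[0,0,-0.03],"fingers":0.8},{"twist":[0,0,5],"xyz":[0,0,-0.03],"fingers":0.8},{"twist":[0,0,5],"xyz":[0,0,0],"fingers":0.8},{"twist":[0,0,0],"xyz":[0,0,0],"fingers":0.8}]'
python3 - <<'E'
from h import *
go([.5293,.0367,.113],66.4)
E
```

```text
time_s: 8.65
ee_pos: [0.5155, 0.2465, 0.1138]
ee_rot: [0.0, 0.203, 0.979, 0.0]
wrist_force: [-1.0, -0.4, -1.1]
finger_gap: 0.0293
grip_force: 29.7
turn [0.03 0.03 0.19]
shift in goal axes [-0.0966 -0.1867  0.0008]
shift [-0.096  -0.187   0.0007] pos [0.5155 0.2465 0.1138] yaw_y 66.59 q [ 0.45  0.4  -0.05  1.13 -0.    0.85] gap 0.0293 grip 29.7 F [-1.  -0.4 -1.1] t 8.65
```

```bash
python3 -m inch '[{"twist":[0,0,0.2],"xyz":[-0.008,-0.016,0],"fingers":0.8},{"twist":[0,0,0],"xyz":[-0.016,-0.031,0],"fingers":0.8},{"twist":[0,0,0],"xyz":[-0.016,-0.031,0],"fingers":0.8},{"twist":[0,0,0],"xyz":[-0.016,-0.031,0],"fingers":0.8},{"twist":[0,0,0],"xyz":[-0.016,-0.031,0],"fingers":0.8},{"twist":[0,0,0],"xyz":[-0.016,-0.031,0],"fingers":0.8},{"twist":[0,0,0],"xyz":[-0.008,-0.016,0],"fingers":0.8},{"twist":[0,0,0],"xyz":[0,0,0],"fingers":0.8},{"twist":[0,0,0],"xyz":[0,0,0],"fingers":0.8}]'
python3 - <<'E'
from h import *
go([.5293,.0367,-0.008],66.4)
s=snap("wrist"); cv2.imwrite("pics/w3.png",s["pixels"])
E
```

```text
time_s: 9.78
ee_pos: [0.5283, 0.0371, 0.113]
ee_rot: [-0.0, 0.204, 0.979, 0.0]
wrist_force: [-1.0, 0.3, -0.9]
finger_gap: 0.029
grip_force: 29.8
turn [ 0.01 -0.01  0.  ]
shift in goal axes [-0.0011  0.      0.121 ]
shift [-0.0011  0.      0.121 ] pos [0.5283 0.0371 0.113 ] yaw_y 66.4 q [ 0.07  0.32 -0.17  1.09  0.    0.48] gap 0.029 grip 29.8 F [-1.   0.3 -0.9] t 9.775
```

View pics/w3.png

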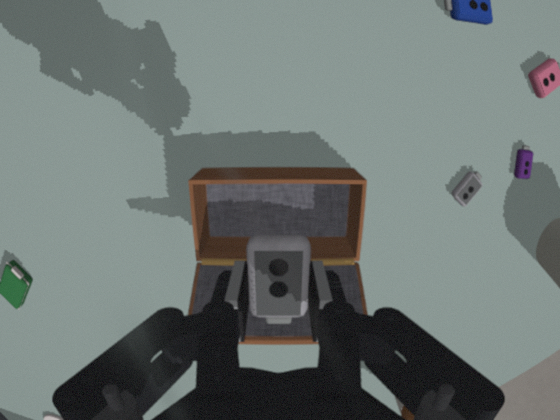

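Wrist view: the fob hangs squarely over the box (box cols 190–365, fob col 279). Lowering it to the floor.

```bash
python3 -m inch '[{"twist":[0,0,0],"xyz":[-0.001,0,0.03],"fingers":0.8},{"twist":[0,0,0],"xyz":[0,0,0.03],"fingers":0.8},{"twist":[0,0,0],"xyz":[0,0,0.025],"fingers":0.8},{"twist":[0,0,0],"xyz":[0,0,0.015],"fingers":0.8},{"twist":[0,0,0],"xyz":[0,0,0.01],"fingers":0.8},{"twist":[0,0,0],"xyz":[0,0,0.006],"fingers":0.8},{"twist":[0,0,0],"xyz":[0,0,0.003],"fingers":0.8},{"twist":[0,0,0],"xyz":[0,0,0.001],"fingers":0.8},{"twist":[0,0,0],"xyz":[0,0,0],"fingers":0.8},{"twist":[0,0,0],"xyz":[0,0,0],"fingers":0.8}]'
```

```text
time_s: 11.08
ee_pos: [0.5295, 0.0362, -0.0066]
ee_rot: [0.0, 0.205, 0.979, 0.0]
wrist_force: [0.2, 1.2, -0.5]
finger_gap: 0.0288
grip_force: 29.8
```

```bash
python3 -m inch '[{"twist":[0,0,0],"xyz":[0,0,0.001],"fingers":0.8},{"twist":[0,0,0],"xyz":[0,0,0.001],"fingers":0.8},{"twist":[0,0,0],"xyz":[0,0,0],"fingers":0.8}]'
python3 -m inch '[{"twist":[0,0,0],"xyz":[0,0,0],"fingers":0.55},{"twist":[0,0,0],"xyz":[0,0,0],"fingers":0.5},{"twist":[0,0,0],"xyz":[0,0,0],"fingers":0.5},{"twist":[0,0,0],"xyz":[0,0,0],"fingers":0.5},{"twist":[0,0,0],"xyz":[0,0,-0.01],"fingers":0.5},{"twist":[0,0,0],"xyz":[0,0,-0.03],"fingers":0.5},{"twist":[0,0,0],"xyz":[0,0,-0.04],"fingers":0.5},{"twist":[0,0,0],"xyz":[0,0,-0.04],"fingers":0.5},{"twist":[0,0,0],"xyz":[0,0,-0.04],"fingers":1},{"twist":[0,0,0],"xyz":[0,0,-0.02],"fingers":1},{"twist":[0,0,0],"xyz":[0,0,0],"fingers":1}]'
python3 - <<'E'
from h import *
go([.5293,.0367,.16],66.4)
W=cloud(snap("scene"))
bx=np.array([np.cos(np.radians(-23.6)),np.sin(np.radians(-23.6)),0]); by=np.array([-bx[1],bx[0],0])
D=W-[.532,.0355,0]; L=np.stack([D@bx,D@by,W[...,2]],-1)*1000
k=(abs(L[...,0])<28)&(abs(L[...,1])<58)&(L[...,2]>10)&(L[...,2]<25); A=L[k]; print("fob in box",len(A),A.min(0).round(),A.max(0).round(),A.mean(0).round())
s=snap("wrist"); t=snap("top"); cv2.imwrite("pics/w4.png",np.hstack([cv2.resize(s["pixels"],(400,300)),cv2.resize(t["pixels"][195:295,200:333],(400,300))]))
E
```

```text
time_s: 11.45
ee_pos: [0.5294, 0.0362, -0.0085]
ee_rot: [0.0, 0.205, 0.979, 0.0]
wrist_force: [-2.8, -0.7, 8.5]
finger_gap: 0.0294
grip_force: 30.8
time_s: 12.82
ee_pos: [0.5302, 0.0363, 0.1731]
ee_rot: [0.002, 0.205, 0.979, 0.0]
wrist_force: [1.3, 0.4, -1.1]
finger_gap: -0.0
grip_force: 0.0
turn [ 0.09  0.16 -0.04]
shift in goal axes [0.001  0.     0.0131]
shift [ 0.0011 -0.      0.0131] pos [0.5302 0.0363 0.1731] yaw_y 66.36 q [ 0.07  0.29 -0.05  1.23 -0.    0.48] gap -0.0 grip 0.0 F [ 1.3  0.4 -1.1] t 12.825
fob in box 189 [-27. -14.  10.] [15. 16. 19.] [-5.  3. 15.]
```

View pics/w4.png

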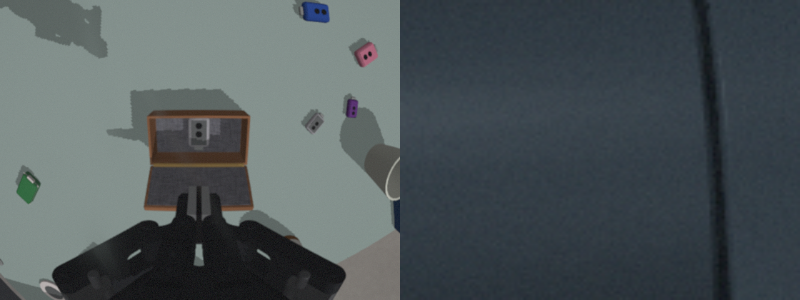

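The fob lies flat in the box at box-frame about (−5, +1) mm (wrist half, (200,130)); the arm hides the box in the top view. Next I take the shut fingers behind the lid.

```bash
python3 -m inch '[{"twist":[0,0,0],"xyz":[-0.02,0,0],"fingers":1},{"twist":[0,0,0],"xyz":[-0.03,0,0],"fingers":1},{"twist":[0,0,0],"xyz":[-0.03,0,0],"fingers":1},{"twist":[0,0,0],"xyz":[-0.024,0,0],"fingers":1},{"twist":[0,0,0],"xyz":[0,0,0],"fingers":1},{"twist":[0,0,0],"xyz":[0,0,0.03],"fingers":1},{"twist":[0,0,0],"xyz":[0,0,0.04],"fingers":1},{"twist":[0,0,0],"xyz":[0,0,0.03],"fingers":1},{"twist":[0,0,0],"xyz":[0,0,0.01],"fingers":1},{"twist":[0,0,0],"xyz":[0,0,0],"fingers":1}]'
cat >> h.py <<'E'
def box(c=(.532,.0355),yaw=-23.6):
    "scene+top points in the nominal box frame, mm; tip of the tool too"
    a=np.radians(yaw); bx=np.array([np.cos(a),np.sin(a),0]); by=np.array([-bx[1],bx[0],0])
    f=lambda W:np.stack([(W-[*c,0])@bx,(W-[*c,0])@by,W[...,2]],-1)*1000
    print("ee box",f(arm.state()["ee_pos"]).round(1)); return f
E
python3 - <<'E'
from h import *
f=box(); s=snap("scene"); L=f(cloud(s)); cv2.imwrite("pics/s2.png",s["pixels"][100:310,180:460])
k=(abs(L[...,0]-95)<40)&(abs(L[...,1])<20)&(L[...,2]>55)&(L[...,2]<130); A=L[k]
for z0 in range(55,130,5):
    B=A[(A[:,2]>=z0)&(A[:,2]<z0+5)]
    if len(B): print(z0,len(B),B.min(0).round(),B.max(0).round())
E
```

```text
time_s: 14.22
ee_pos: [0.6241, -0.0053, 0.0611]
ee_rot: [-0.0, 0.205, 0.979, -0.0]
wrist_force: [1.1, -0.4, 0.3]
finger_gap: 0.0
grip_force: 0.0
ee box [100.7  -0.5  61.1]
70 4 [99.  5. 73.] [108.   6.  74.]
75 8 [90. -3. 75.] [111.  11.  80.]
80 19 [90. -4. 80.] [110.  12.  85.]
85 24 [90. -7. 85.] [111.  14.  90.]
90 24 [89. -7. 90.] [111.  14.  95.]
95 38 [56. -8. 95.] [111.  19. 100.]
100 48 [ 58. -20. 100.] [110.  20. 104.]
105 6 [ 94.  -3. 105.] [111.  14. 108.]
110 2 [110.  -5. 111.] [111.   5. 112.]
115 11 [100.  -8. 115.] [113.  15. 120.]
120 13 [100. -17. 120.] [112.  15. 125.]
125 8 [105. -13. 126.] [112.  15. 129.]
```

View pics/s2.png

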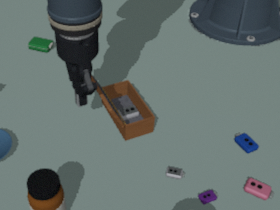

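The fingers stand behind the lid (tip z ≈ 75 mm, front face x ≈ +89), and the lid's top edge is at x ≈ 70. Pushing.

```bash
python3 -m inch '[{"twist":[0,0,0],"xyz":[0.012,0,0],"fingers":1},{"twist":[0,0,0],"xyz":[0.008,0,0],"fingers":1},{"twist":[0,0,0],"xyz":[0.008,0,0],"fingers":1},{"twist":[0,0,0],"xyz":[0.008,0,0],"fingers":1},{"twist":[0,0,0],"xyz":[0.008,0,0],"fingers":1},{"twist":[0,0,0],"xyz":[0.008,0,0],"fingers":1}]'
python3 -m inch '[{"twist":[0,0,0],"xyz":[0.008,0,0],"fingers":1},{"twist":[0,0,0],"xyz":[0.008,0,0],"fingers":1},{"twist":[0,0,0],"xyz":[0.008,0,0],"fingers":1},{"twist":[0,0,0],"xyz":[0.008,0,0],"fingers":1},{"twist":[0,0,0],"xyz":[0.006,0,0],"fingers":1},{"twist":[0,0,0],"xyz":[0,0,0],"fingers":1}]'
python3 - <<'E'
from h import *
f=box(); L=f(cloud(snap("scene")))
k=(abs(L[...,0])<60)&(abs(L[...,1])>30)&(abs(L[...,1])<62)&(L[...,2]>48); A=L[k]
for x0 in range(-50,60,10):
    B=A[(A[:,0]>=x0)&(A[:,0]<x0+10)]
    if len(B): print(x0,len(B),B[:,2].min().round(),B[:,2].max().round())
E
```

```text
time_s: 15.02
ee_pos: [0.5765, 0.0156, 0.0611]
ee_rot: [0.0, 0.205, 0.979, -0.0]
wrist_force: [1.4, -0.6, 1.7]
finger_gap: -0.0
grip_force: 0.7
time_s: 15.78
ee_pos: [0.5418, 0.0308, 0.0611]
ee_rot: [-0.0, 0.205, 0.979, 0.0]
wrist_force: [-0.0, -0.2, -0.2]
finger_gap: -0.0001
grip_force: 0.0
ee box [10.8 -0.4 61.1]
-50 78 373.0 425.0
-40 65 372.0 436.0
-30 190 83.0 444.0
-20 465 72.0 446.0
-10 689 71.0 448.0
0 921 65.0 450.0
10 885 57.0 454.0
20 828 51.0 456.0
30 871 48.0 458.0
40 953 269.0 456.0
50 459 342.0 452.0
```

```bash
python3 -m inch '[{"twist":[0,0,0],"xyz":[0.008,0,0],"fingers":1},{"twist":[0,0,0],"xyz":[0.008,0,0],"fingers":1},{"twist":[0,0,0],"xyz":[0.008,0,0],"fingers":1},{"twist":[0,0,0],"xyz":[0,0,0.006],"fingers":1},{"twist":[0,0,0],"xyz":[0,0,0.006],"fingers":1},{"twist":[0,0,0],"xyz":[0,0,0.005],"fingers":1},{"twist":[0,0,0],"xyz":[0,0,0.003],"fingers":1},{"twist":[0,0,0],"xyz":[0,0,0],"fingers":1}]'
python3 -m inch '[{"twist":[0,0,0],"xyz":[0,0,0.001],"fingers":1},{"twist":[0,0,0],"xyz":[0,0,0.001],"fingers":1},{"twist":[0,0,0],"xyz":[0,0,0],"fingers":1}]'
```

```text
time_s: 16.82
ee_pos: [0.5201, 0.0402, 0.0408]
ee_rot: [-0.0, 0.205, 0.979, -0.0]
wrist_force: [0.2, -0.7, 0.3]
finger_gap: -0.0002
grip_force: 0.0
time_s: 17.2
ee_pos: [0.5203, 0.0402, 0.0393]
ee_rot: [0.0, 0.205, 0.979, 0.0]
wrist_force: [-0.1, 0.2, 3.1]
finger_gap: -0.0002
grip_force: 1.3
```

```bash
python3 -m inch '[{"twist":[0,0,0],"xyz":[0,0,0.001],"fingers":1},{"twist":[0,0,0],"xyz":[0,0,0],"fingers":1}]'
python3 -m inch '[{"twist":[0,0,0],"xyz":[0,0,0.0005],"fingers":1},{"twist":[0,0,0],"xyz":[0,0,0],"fingers":1},{"twist":[0,0,0],"xyz":[0,0,0],"fingers":1}]'
```

```text
time_s: 17.45
ee_pos: [0.5204, 0.0403, 0.039]
ee_rot: [0.0, 0.205, 0.979, 0.0]
wrist_force: [-6.7, 0.5, 19.4]
finger_gap: -0.0001
grip_force: 9.3
time_s: 17.82
ee_pos: [0.5204, 0.0403, 0.0389]
ee_rot: [0.001, 0.205, 0.979, 0.0]
wrist_force: [-9.3, -1.1, 25.4]
finger_gap: -0.0001
grip_force: 13.1
```

Stiff contact at lid height (25 N), so the lid is shut. Rising, turning 90°, opening and re-measuring the box.

```bash
python3 -m inch '[{"twist":[0,0,0],"xyz":[0,0,-0.005],"fingers":1},{"twist":[0,0,0],"xyz":[0,0,-0.03],"fingers":1},{"twist":[0,0,0],"xyz":[0,0,-0.04],"fingers":0},{"twist":[0,0,0],"xyz":[0,0,-0.04],"fingers":0},{"twist":[0,0,10],"xyz":[0,0,0],"fingers":0},{"twist":[0,0,10],"xyz":[0,0,0],"fingers":0},{"twist":[0,0,10],"xyz":[0,0,0],"fingers":0},{"twist":[0,0,10],"xyz":[0,0,0],"fingers":0},{"twist":[0,0,10],"xyz":[0,0,0],"fingers":0},{"twist":[0,0,10],"xyz":[0,0,0],"fingers":0},{"twist":[0,0,10],"xyz":[0,0,0],"fingers":0},{"twist":[0,0,10],"xyz":[0,0,0],"fingers":0},{"twist":[0,0,10],"xyz":[0,0,0],"fingers":0},{"twist":[0,0,0],"xyz":[0,0,0],"fingers":0},{"twist":[0,0,0],"xyz":[0,0,0],"fingers":0}]'
python3 - <<'E'
from h import *
f=box(); s=snap("scene"); W=cloud(s); L=f(W)
k=(abs(L[...,0])<60)&(abs(L[...,1])<90)&(L[...,2]>48)&(L[...,2]<75); P=W[k]
print(k.sum(), cv2.minAreaRect((P[:,:2]*1000).astype(np.float32)))
A=L[k]; c=np.linalg.lstsq(np.c_[A[:,:2],np.ones(len(A))],A[:,2],rcond=None)[0]; print("plane",c, np.percentile(A[:,2],[2,50,98]))
go([.532,.0355,.04],-23.6)
w=snap("wrist"); cv2.imwrite("pics/w5.png",np.hstack([cv2.resize(w["pixels"],(400,300)),cv2.resize(s["pixels"][130:280,220:420],(400,300))]))
E
```

```text
time_s: 19.7
ee_pos: [0.5202, 0.0402, 0.1526]
ee_rot: [-0.0, 0.836, 0.549, 0.0]
wrist_force: [0.2, 0.1, -0.3]
finger_gap: 0.0852
grip_force: 0.0
ee box [-12.7  -0.4 152.6]
1346 ((531.5496826171875, 35.763336181640625), (131.40098571777344, 69.27621459960938), 66.55127716064453)
plane [-9.10278145e-03 -2.89670599e-03  5.15755167e+01] [48.47158029 51.62062032 53.63477398]
turn [-0.   -0.    0.16]
shift in goal axes [0.0004 0.0127 0.1126]
shift [0.0004 0.0127 0.1126] pos [0.5202 0.0402 0.1526] yaw_y -23.44 q [ 0.08  0.28 -0.12  1.18  0.    2.06] gap 0.0854 grip 0.0 F [ 0.6 -0.3 -0.6] t 19.75
```

View pics/w5.png

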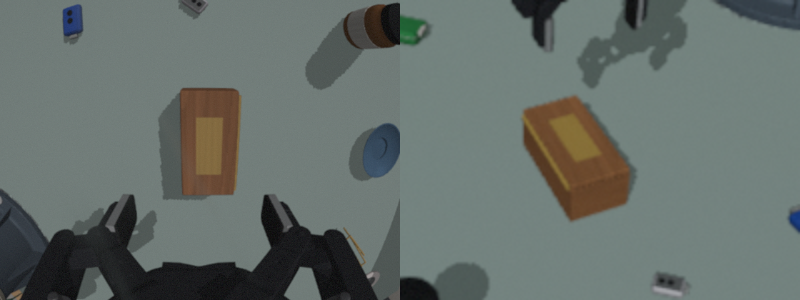

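The lid is flat (slope under 0.01 rad, top ≈ 52–53 mm), and the box hasn't moved. Straddling it and gripping across the 66 mm.

```bash
python3 -m inch '[{"twist":[0,0,0.2],"xyz":[0.0004,0.0125,0],"fingers":0},{"twist":[0,0,0],"xyz":[0,0,0],"fingers":0},{"twist":[0,0,0],"xyz":[0,0,0.03],"fingers":0},{"twist":[0,0,0],"xyz":[0,0,0.03],"fingers":0},{"twist":[0,0,0],"xyz":[0,0,0.02],"fingers":0},{"twist":[0,0,0],"xyz":[0,0,0.02],"fingers":0},{"twist":[0,0,0],"xyz":[0,0,0.02],"fingers":0},{"twist":[0,0,0],"xyz":[0,0,0.02],"fingers":0},{"twist":[0,0,0],"xyz":[0,0,0.015],"fingers":0},{"twist":[0,0,0],"xyz":[0,0,0.006],"fingers":0},{"twist":[0,0,0],"xyz":[0,0,0],"fingers":0}]'
```

```text
time_s: 21.18
ee_pos: [0.5318, 0.0356, -0.0084]
ee_rot: [-0.0, 0.838, 0.546, -0.0]
wrist_force: [0.5, -0.3, -0.0]
finger_gap: 0.0853
grip_force: 0.0
```

```bash
python3 -m inch '[{"twist":[0,0,0],"xyz":[0,0,0],"fingers":0.15},{"twist":[0,0,0],"xyz":[0,0,0],"fingers":0.25},{"twist":[0,0,0],"xyz":[0,0,0],"fingers":0.4},{"twist":[0,0,0],"xyz":[0,0,0],"fingers":0.6},{"twist":[0,0,0],"xyz":[0,0,0],"fingers":0.6},{"twist":[0,0,0],"xyz":[0,0,0],"fingers":0.6}]' 60
python3 -m inch '[{"twist":[0,0,0],"xyz":[0,0,-0.003],"fingers":0.6},{"twist":[0,0,0],"xyz":[0,0,-0.005],"fingers":0.6},{"twist":[0,0,0],"xyz":[0,0,-0.005],"fingers":0.6},{"twist":[0,0,0],"xyz":[0,0,-0.005],"fingers":0.6},{"twist":[0,0,0],"xyz":[0,0,0],"fingers":0.6}]'
python3 - <<'E'
from h import *
f=box(); W=cloud(snap("scene")); L=f(W)
k=(abs(L[...,0])<30)&(abs(L[...,1])<62)&(abs(L[...,1])>25)&(L[...,2]>62)&(L[...,2]<80); A=L[k]
print(len(A),np.linalg.lstsq(np.c_[A[:,:2],np.ones(len(A))],A[:,2],rcond=None)[0])
E
```

```text
time_s: 21.92
ee_pos: [0.5321, 0.0357, -0.0076]
ee_rot: [0.0, 0.838, 0.546, 0.0]
wrist_force: [-2.3, 0.7, 6.5]
finger_gap: 0.0654
grip_force: 67.6
time_s: 22.55
ee_pos: [0.5321, 0.0356, 0.0101]
ee_rot: [0.0, 0.838, 0.546, 0.0]
wrist_force: [-0.1, -0.3, -5.9]
finger_gap: 0.0654
grip_force: 68.3
ee box [ 0.1  0.2 10.1]
394 [-1.89800108e-04 -6.55995033e-03  6.94114732e+01]
```

Lifted 18 mm and level (tilt under 0.01 rad). Continuing up to 15 cm.

```bash
python3 -m inch '[{"twist":[0,0,0],"xyz":[0,0,-0.005],"fingers":0.6},{"twist":[0,0,0],"xyz":[0,0,-0.01],"fingers":0.6},{"twist":[0,0,0],"xyz":[0,0,-0.012],"fingers":0.6},{"twist":[0,0,0],"xyz":[0,0,-0.014],"fingers":0.6},{"twist":[0,0,0],"xyz":[0,0,-0.014],"fingers":0.6},{"twist":[0,0,0],"xyz":[0,0,-0.014],"fingers":0.6},{"twist":[0,0,0],"xyz":[0,0,-0.014],"fingers":0.6},{"twist":[0,0,0],"xyz":[0,0,-0.014],"fingers":0.6},{"twist":[0,0,0],"xyz":[0,0,-0.012],"fingers":0.6},{"twist":[0,0,0],"xyz":[0,0,-0.01],"fingers":0.6},{"twist":[0,0,0],"xyz":[0,0,-0.007],"fingers":0.6},{"twist":[0,0,0],"xyz":[0,0,-0.004],"fingers":0.6},{"twist":[0,0,0],"xyz":[0,0,-0.002],"fingers":0.6},{"twist":[0,0,0],"xyz":[0,0,0],"fingers":0.6},{"twist":[0,0,0],"xyz":[0,0,0],"fingers":0.6},{"twist":[0,0,0],"xyz":[0,0,0],"fingers":0.6},{"twist":[0,0,0],"xyz":[0,0,0],"fingers":0.6},{"twist":[0,0,0],"xyz":[0,0,0],"fingers":0.6}]'
python3 - <<'E'
from h import *
f=box(); W=cloud(snap("scene")); L=f(W)
k=(abs(L[...,0])<30)&(abs(L[...,1])<62)&(abs(L[...,1])>25)&(L[...,2]>185)&(L[...,2]<215); A=L[k]
print(len(A),np.linalg.lstsq(np.c_[A[:,:2],np.ones(len(A))],A[:,2],rcond=None)[0], np.abs(arm.state()["dq"]).max())
E
```

```text
time_s: 24.85
ee_pos: [0.5317, 0.0356, 0.1416]
ee_rot: [-0.0, 0.838, 0.546, -0.0]
wrist_force: [0.8, -0.5, -6.4]
finger_gap: 0.0655
grip_force: 68.3
ee box [-3.000e-01 -1.000e-01  1.416e+02]
455 [ 1.90904693e-03 -3.73890336e-03  2.00640201e+02] 0.001642079052183645
```

```bash
python3 -c "
from cell import arm
print(arm.finish_job())"
```

```text
the job is handed in; nothing more can be done
None
```

The job is handed in, though no verdict came back: the fob is in the shut key box, which I'm holding level and still about 149 mm above the glass (66 mm sides, 68 N grip); the reported TCP was about 34 mm off along the fingers, so a first grasp closed harmlessly above the fob and I worked from camera-measured fingertips after that.

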